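# Seat the lamp driver card in its bench frame

### The arm

A 6-joint arm with a two-finger parallel gripper is mounted at the origin on the work surface. World frame = base frame: x ahead of the robot, y to its left, z up, the work surface at z = 0. Lengths are in m, angles in rad, forces in N, time in s.
With the tool pointing down it reaches from about 0.375 to 0.975 m from the base axis. Payload 3.8 kg.
Tool frame: the origin (TCP) lies midway between the tips of the shut fingers; the grasp point (between the pads) lies 19 mm behind it; z points along the fingers, y is the line along which they close (so a half turn about z gives the same grasp; the last joint's range is limited). The gripper opens to 85 mm and grips with 20 to 120 N. Pads are 22 mm wide; open, the fingers measure 114 mm over their backs; the gripper's body (76 mm by 85 mm) begins 54 mm behind the grasp point. The pads swing forward as they close: fully open they stand 13 mm farther back than shut.
Start: joints at [-1.197, 0.264, 1.604, -0, 1.274, -0.037], TCP at [0.27, -0.619, 0.231] pointing down, gripper open.
Joint ranges: [-2.63, 2.63], [-0.94, 2.18], [0.31, 2.57], [-1.31, 4.45], [0, 2.66], [-2.55, 2.55]. Speed limits (rad/s): [2.57, 2.57, 3.14, 3.14, 3.14, 3.14].

### API

Orientations are given as a rotation vector (axis times angle).
In Python, from workcell import read_state, vision, ticket gives the robot as it stands. The module is installed in compiled form; this text tells all that it offers.
- The arm moves only by the tool jog_arm, never from a script. Its arguments are lists of equal length, an entry for each row: "turn": the turn, a rotation vector about the tool's x, y, z in rad, a list of three; "delta_pos": the shift along the tool's x, y, z in m, a list of three; "gripper": the finger opening in m, from 0 to 0.0854. In form: {"turn": [[rx, ry, rz], ...], "delta_pos": [[dx, dy, dz], ...], "gripper": [gripper, ...]}. A call has 1 to 20 rows; each row shifts and turns the commanded pose from where the row before left it, along the tool's axes as they then stand; what a row does not reach is not made up. A row lasts 1/12 s, in which the tool goes at most 41.7 mm and 7.16 degrees, less where a joint would pass 70% of its speed; a pose out of reach is approached as far as the arm can. A call with a gripper value outside its range is refused whole. The fingers move at their own pace and stop on an object; "grip_force" is the grip in N (left out, the last holds). Time passes only in rows, so rows that do not move let the fingers close. It gives the time, the measured TCP pose, the force, the opening and the grip force at its end, in the units of the state.
- read_state(): the state, without advancing time (a new reading comes with each control period).
- vision.read_camera(name): name is "side" or "top" or "wrist"; returns the picture (384x512x3 uint8, red, green, blue); there is no depth.
- vision.calibration(name): a dict with "vfov" (degrees; the focal length in pixels is half the picture's height over the tangent of half this angle, whatever the lens; pixels are square), "cx", "cy" (the principal point, pixels), "dist" ([k1, k2, p1, p2, k3] as OpenCV has them; the pictures are not rectified), "R" (3x3) and "t" (3): a world point X has camera coordinates R X + t; the wrist camera has in their place "mount" (4x4, takes a point from camera to tool coordinates, whose origin is the TCP and whose axes are the flange's). Camera axes: x right, y down, z forward; pixel columns grow to the right and rows downward; lengths in m; the calibration is good to about 2 mm. A picture is of the moment at which its call begins: read the wrist's pose just before it. calibration takes no time and is no camera call.
- ticket.finish_job(): hands the job in; it is judged then, once.
The state is a dict: "time": time; "q": joint angles; "joint_vel": joint speeds; "joint_torque": joint torques, N m; "tool_pos": TCP position; "tcp_rot": TCP orientation; "wrist_force": force on the tool from outside, world axes, zero at the start; "torque": the same for the moment, N m; "width": opening from 0.0 (shut) to 1.0 (fully open); "grip_force": force on a finger pad.
Only numpy, scipy, OpenCV 4.12 (cv2) and the standard library are available. Lean on these libraries where they do the work, as an engineer would, in place of code of your own. Each camera call takes 0.05 s, during which the arm holds its last target. There are 200 camera calls.

### The job

Two open card frames for the microscope lamps are screwed to the engraver's bench; in one of them the card stands pulled out and both levers are open. Slide that card in along its two guides until it meets the contacts at the back, then swing both its levers fully closed across the card's front plate, so that they seat the card and hold it home. Leave the other frame, which is already closed, alone.

Things in the scene. Friction and masses are not known exactly. Their poses are not given: they have to be found in the camera images.
- dock: Frame to work on (card out, levers open), fixed. Origin on the bench; +x = way in, +y left, mm: base plate x -135..90, y +-75, 8 thick; guide ledges |y| 34..48, top z 14, x -130..60; sides |y| 48..54 and lips |y| 39..48, top z 26, x -50..65; back wall x 73, top z 38. A sprung contact strip meets the card 12 mm before home, pushes back 1.5 to 4 N: let go, the card springs back up to 12 mm until levers close.
- card: Green circuit card lying in the guides, 120 (x) x 92 x 4 mm, about 0.25 kg, parts up to 27 high. Origin: centre of its underside, axes as the frame's. Push its aluminium front plate: 84 wide, near face at card x -62, top 24 above the underside. Home = frame x 0, y 0, z 14 mm; hard stop 3 mm further. Starts 55 to 85 mm out (towards frame -x). 2 mm side play, 4 mm height play.
- left_lever (a joint): Steel lever, on the left (frame mm): upright pivot at x -66.5, y +62; bar 8 wide, 50 long, z 30 to 40; 45 from the pivot a finger post, 10 diameter, up to z 76. rad: 0 = open, pointing to frame -x; grows turning counter-clockwise from above to 1.57 = closed along -y, across the front plate (post at y +17; end stop 1.58). Starts 0 to 0.3. Stiff: needs 3 to 6 N at the post, stays where left.
- right_lever (a joint): Steel lever, on the right (frame mm): upright pivot at x -66.5, y -62; bar 8 wide, 50 long, z 30 to 40; 45 from the pivot a finger post, 10 diameter, up to z 76. rad: 0 = open, pointing to frame -x; grows turning clockwise from above to 1.57 = closed along +y, across the front plate (post at y -17; end stop 1.58). Starts 0 to 0.3. Stiff: needs 3 to 6 N at the post, stays where left.
- other_dock: The neighbouring frame, alike in every size but with its card home and its levers closed; fixed, origin and axes as for the first. Not to be touched.

How it is judged:
By the outcome, as a careful person would: the job done as asked, in the order asked, and still so for the second after the job is handed in, with the robot touching nothing.
It also fails if it takes over 51 s, if anything falls off the work surface, if the arm or the gripper's body presses on something with over 40 N, if the wrist force passes 120 N, or if a joint passes its speed limit or range.

## Working session

There is one attempt and no reset: what is moved stays moved. The work goes in short steps, Python scripts to look and compute and a tool call to move; the robot and the scene stay as the last step left them, time stands still between calls to the robot, and variables do not carry over. Pictures are saved under pics/ and viewed, at most 10 in all, crops included, and the job is handed in when it is done.

Besides the shell and the picture viewer there is one more tool, called after ">>>" as name(argument=value, ...) on one line, values as JSON. jog_arm: Moves the arm, as the interface text tells. Its arguments: {"type":"object","properties":{"turn":{"type":"array","items":{"type":"array","items":{"type":"number"}}},"delta_pos":{"type":"array","items":{"type":"array","items":{"type":"number"}}},"gripper":{"type":"array","items":{"type":"number"}},"grip_force":{"type":"number"}},"required":["turn","delta_pos","gripper"]}

```bash
mkdir -p pics
python3 - <<'E'
from workcell import read_state, vision
import cv2,pickle
s=read_state();print(s)
for n in("top","side","wrist"):
    im=vision.read_camera(n);cv2.imwrite(f"pics/{n}0.png",im[:,:,::-1]);c=vision.calibration(n);print(n,c)
E
```

```text
{'time': 0.0, 'q': array([-1.19694978e+00,  2.64770732e-01,  1.60537412e+00,  5.56712791e-06,
        1.27369718e+00, -3.69145386e-02]), 'joint_vel': array([-0.00017174,  0.00024996,  0.00131862, -0.00129358, -0.00156251,
       -0.00073898]), 'joint_torque': array([-1.14334856e-03, -5.15112519e+01, -3.67316973e+01, -3.78317991e-04,
        1.28123554e-02, -8.26000900e-06]), 'tool_pos': array([ 0.26925649, -0.61817518,  0.22995012]), 'tcp_rot': array([-3.07339587e+00, -6.40240579e-01,  5.83779275e-04]), 'wrist_force': array([ 0.07432524, -0.14403262,  0.33656279]), 'torque': array([ 0.06663125,  0.0014734 , -0.01075334]), 'grip_force': 0.0, 'width': 1.0021143982405154}
top {'vfov': 55.9335715990958, 'cx': 260.3041387128419, 'cy': 192.69962403351695, 'dist': array([0.00490631, 0.        , 0.        , 0.        , 0.        ]), 'R': array([[ 2.86989829e-02, -9.99567662e-01,  6.39203697e-03],
       [-9.82146448e-01, -2.93870034e-02, -1.85808390e-01],
       [ 1.85915901e-01, -9.45404603e-04, -9.82565206e-01]]), 't': array([-0.03447169,  0.5934839 ,  0.69092197])}
side {'vfov': 55.616668
[... 160 characters left out ...]
55, -0.17845358, -0.00917528],
       [-0.0909315 , -0.45582787, -0.88541087],
       [ 0.15382239,  0.871995  , -0.46471863]]), 't': array([-0.61041001,  0.10039339,  0.67533638])}
wrist {'vfov': 69.97631882275064, 'cx': 259.16065398183525, 'cy': 190.69892066639815, 'dist': array([-0.04126911,  0.        ,  0.        ,  0.        ,  0.        ]), 'mount': array([[-5.56786022e-04, -9.65012894e-01, -2.62201838e-01,
         6.72197321e-02],
       [ 9.99999744e-01, -4.19420834e-04, -5.79856221e-04,
         2.11383636e-04],
       [ 4.49595817e-04, -2.62202094e-01,  9.65012881e-01,
        -1.41829899e-01],
       [ 0.00000000e+00,  0.00000000e+00,  0.00000000e+00,
         1.00000000e+00]])}
```

View pics/top0.png

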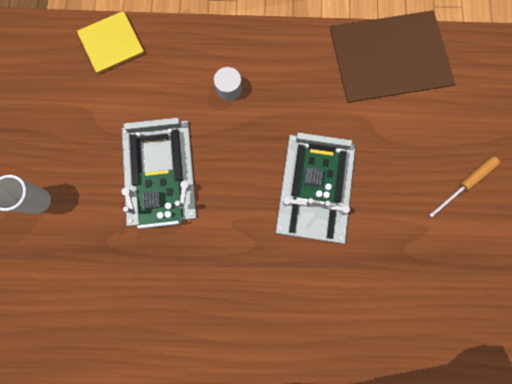

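View pics/side0.png

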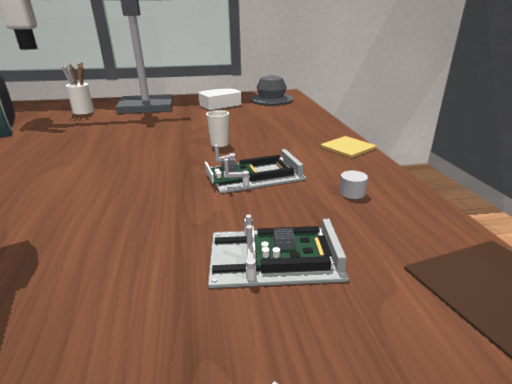

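The top view shows the closed frame at about (318,190) and the open one at about (158,175), with its card sticking out towards the robot (front plate near (158,224)). I'll enlarge the open one.

Run:
```python
import cv2
im=cv2.imread("pics/top0.png")[108:238,105:215]
cv2.imwrite("pics/c0.png",cv2.resize(im,None,fx=4.6,fy=4.6,interpolation=cv2.INTER_CUBIC))
```

```text
(no output)
```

View pics/c0.png

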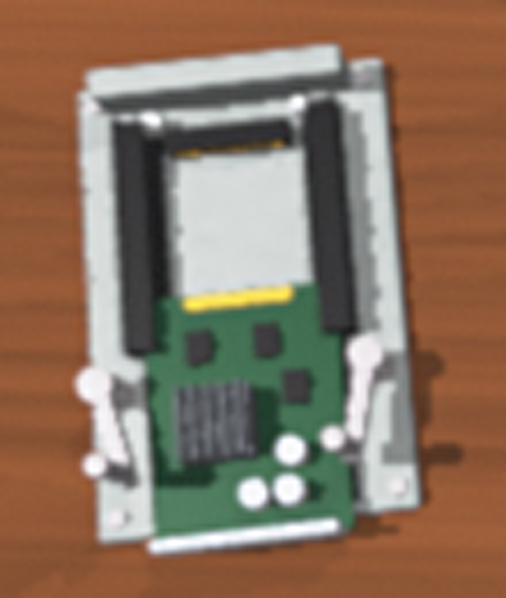

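The crop shows plate corners at about (80,92), (385,62), (422,507) and (98,543), the front plate's top edge from (150,550) to (340,525), and lever posts near (95,465) and (332,437).

```bash
cat > h.py <<'E'
import numpy as np,cv2
from workcell import vision
from scipy.optimize import least_squares
c=vision.calibration("top")
f=192/np.tan(np.radians(c["vfov"]/2));K=np.array([[f,0,c["cx"]],[0,f,c["cy"]],[0,0,1]])
def proj(P): return cv2.projectPoints(np.atleast_2d(P).astype(float),cv2.Rodrigues(c["R"])[0],c["t"],K,c["dist"])[0][:,0]
def ray(uv,z):
    n=cv2.undistortPoints(np.array([[uv]],float),K,c["dist"])[0,0]
    C=-c["R"].T@c["t"];d=c["R"].T@np.array([n[0],n[1],1]);return C+d*(z-C[2])/d[2]
def w(p,P):
    P=np.atleast_2d(P)/1000.;a=p[2];return np.c_[p[0]+np.cos(a)*P[:,0]-np.sin(a)*P[:,1],p[1]+np.sin(a)*P[:,0]+np.cos(a)*P[:,1],P[:,2]]
def inv(p,X):
    d=X[:2]-p[:2];a=p[2];return 1000*np.array([np.cos(a)*d[0]+np.sin(a)*d[1],-np.sin(a)*d[0]+np.cos(a)*d[1]])
E
python3 - <<'E'
from h import *
cr=lambda u,v:np.array([105+(u+.5)/4.6-.5,108+(v+.5)/4.6-.5])
M=[[-135,75,8],[-135,-75,8],[90,-75,8],[90,75,8]]
U=np.array([cr(98,543),cr(422,507),cr(385,62),cr(80,92)])
r=least_squares(lambda p:(proj(w(p,M))-U).ravel(),[.5,.15,0]);p=r.x
print(p,r.fun.round(2))
for n,uv,z in [("plateL",(150,550),38),("plateR",(340,528),38),("Lpost",(95,465),76),("Rpost",(332,437),76),("Lpiv",(92,385),40),("Rpiv",(365,352),40)]:
    X=ray(cr(*uv),z/1000);print(n,X.round(4),inv(p,X).round(1))
np.save("p.npy",p)
E
```

```text
[0.66602181 0.21386782 0.1400059 ] [ 0.46  0.24 -0.43  0.4  -0.13 -0.46  0.09 -0.23]
plateL [0.5173 0.2357 0.038 ] [-144.2   42.4]
plateR [0.5297 0.151  0.038 ] [-143.7  -43.2]
Lpost [0.5501 0.25   0.076 ] [-109.8   51.9]
Rpost [0.5653 0.1488 0.076 ] [-108.8  -50.3]
Lpiv [0.5917 0.2684 0.04  ] [-66.   64.4]
Rpiv [0.6108 0.1449 0.04  ] [-64.3 -60.6]
```

```bash
cat >> h.py <<'E'
from scipy.spatial.transform import Rotation as Ro
from workcell import read_state
def tool(p):
    s=read_state();R=Ro.from_rotvec(s["tcp_rot"]).as_matrix()
    yaw=np.arctan2(R[1,0],R[0,0]);e=(yaw-p[2]+np.pi)%(2*np.pi)-np.pi
    return s,R,e
def go(p,P):  # delta in tool frame to frame-mm target, once aligned (x along frame x, z down)
    s,R,e=tool(p);X=w(p,P)[0];d=X-s["tool_pos"];a=p[2]
    A=np.array([[np.cos(a),np.sin(a),0],[np.sin(a),-np.cos(a),0],[0,0,-1]])
    print("t",s["time"],"yaw err",e.round(4),"tilt",R[:,2].round(4),"here(mm frame)",inv(p,s["tool_pos"]).round(1),s["tool_pos"][2].round(4),"F",A.T@s["wrist_force"].round(2))
    print("delta aligned tool",(A.T@d).round(4))
E
python3 - <<'E'
from h import *
p=np.load("p.npy");go(p,[-195,0,150])
E
```

```text
t 0.15 yaw err 0.2708 tilt [-6.0e-04  1.6e-03 -1.0e+00] here(mm frame) [-508.9 -768.7] 0.2302 F [-0.46413937 -0.14620071 -0.19      ]
delta aligned tool [ 0.3139 -0.7687  0.0802]
```

>>> jog_arm(turn=[[0,0,0.09],[0,0,0.09],[0,0,0.09],[0,0,0],[0,0,0],[0,0,0],[0,0,0],[0,0,0],[0,0,0],[0,0,0],[0,0,0],[0,0,0],[0,0,0],[0,0,0],[0,0,0],[0,0,0],[0,0,0],[0,0,0],[0,0,0],[0,0,0]], delta_pos=[[0,0,0],[0,0,0],[0,0,0],[0.015,-0.036,0.003],[0.015,-0.036,0.003],[0.015,-0.036,0.003],[0.015,-0.036,0.003],[0.015,-0.036,0.003],[0.015,-0.036,0.003],[0.015,-0.036,0.003],[0.015,-0.036,0.003],[0.015,-0.036,0.003],[0.015,-0.036,0.003],[0.015,-0.036,0.003],[0.015,-0.036,0.003],[0.015,-0.036,0.003],[0.015,-0.036,0.003],[0.015,-0.036,0.003],[0.015,-0.036,0.003],[0.015,-0.036,0.003]], gripper=[0,0,0,0,0,0,0,0,0,0,0,0,0,0,0,0,0,0,0,0])

```text
time: 1.82
tool_pos: [0.436, 0.0249, 0.1802]
tcp_rot: [3.134, 0.221, 0.001]
wrist_force: [0.6, -0.5, -0.6]
width: 0.0
grip_force: 0.0
```

Run:
```python
from h import *
p=np.load("p.npy");go(p,[-195,0,150])
```

```text
t 1.8167 yaw err 0.0009 tilt [ 6.e-04 -1.e-04 -1.e+00] here(mm frame) [-254.1 -155.1] 0.1802 F [0.55545657 0.57312128 0.64      ]
delta aligned tool [ 0.0591 -0.1551  0.0302]
```

>>> jog_arm(turn=[[0,0,0],[0,0,0],[0,0,0],[0,0,0],[0,0,0],[0,0,0],[0,0,0]], delta_pos=[[0.012,-0.031,0.0],[0.012,-0.031,0.0],[0.012,-0.031,0.0],[0.012,-0.031,0.0],[0.011,-0.031,0.0],[0,0,0],[0,0,0]], gripper=[0,0,0,0,0,0,0])

```text
time: 2.4
tool_pos: [0.4726, 0.186, 0.1799]
tcp_rot: [3.133, 0.226, -0.001]
wrist_force: [-0.2, -0.5, 0.3]
width: -0.0
grip_force: 0.0
```

Run:
```python
from h import *
p=np.load("p.npy");go(p,[-175,0,23])
s=read_state();im=vision.read_camera("wrist");cv2.imwrite("pics/w1.png",cv2.resize(im[:,:,::-1],(800,600)))
c=vision.calibration("wrist");f=192/np.tan(np.radians(c["vfov"]/2));K=np.array([[f,0,c["cx"]],[0,f,c["cy"]],[0,0,1]])
T=np.eye(4);T[:3,:3]=Ro.from_rotvec(s["tcp_rot"]).as_matrix();T[:3,3]=s["tool_pos"]
W=np.linalg.inv(T@c["mount"])
P=w(p,[[-144,42,38],[-144,-42,38],[-110,52,76],[-109,-50,76],[-66.5,62,40],[-66.5,-62,40],[-135,75,8],[-135,-75,8]])
print((cv2.projectPoints(P,cv2.Rodrigues(W[:3,:3])[0],W[:3,3],K,c["dist"])[0][:,0]*1.5625).round(0))
```

```text
t 2.4 yaw err 0.0041 tilt [-8.e-04 -5.e-04 -1.e+00] here(mm frame) [-195.4   -0.6] 0.1799 F [-0.21412028  0.44446879 -0.26      ]
delta aligned tool [ 0.0204 -0.0006  0.1569]
[[340. 207.]
 [469. 207.]
 [309. 147.]
 [496. 146.]
 [302.  77.]
 [507.  77.]
 [300. 191.]
 [510. 192.]]
```

View pics/w1.png

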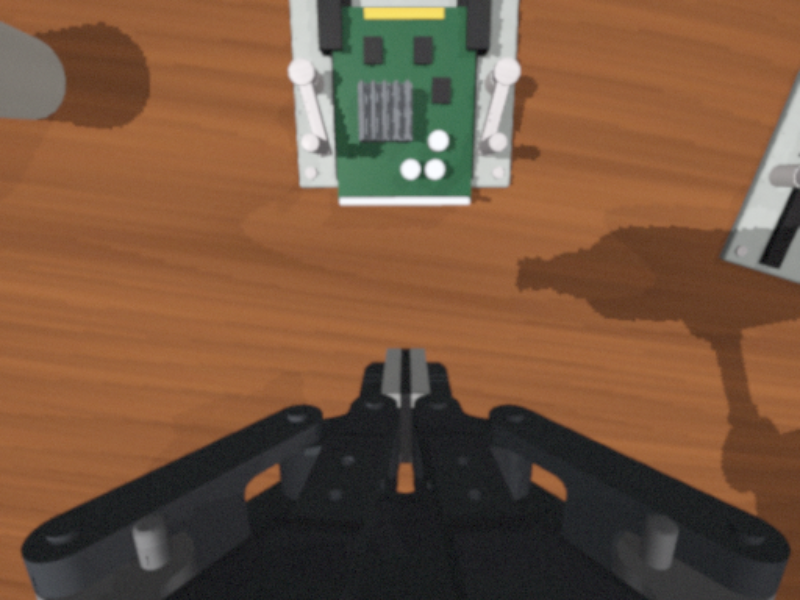

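The wrist view agrees with the estimate to within about 3 mm: plate edge from (339,202) to (470,203), posts at (310,143) and (498,143). Next I'll descend in front of the plate and push.

>>> jog_arm(turn=[[0,0,0.004],[0,0,0],[0,0,0],[0,0,0],[0,0,0],[0,0,0],[0,0,0],[0,0,0],[0,0,0],[0,0,0],[0,0,0],[0,0,0],[0,0,0],[0,0,0],[0,0,0],[0,0,0],[0,0,0]], delta_pos=[[0.004,0,0.03],[0.004,0,0.032],[0.004,0,0.032],[0.004,0,0.03],[0.004,-0.001,0.03],[0,0,0],[0.008,0,0],[0.008,0,0],[0.008,0,0],[0.008,0,0],[0.008,0,0],[0.008,0,0],[0.008,0,0],[0.008,0,0],[0.008,0,0],[0.008,0,0],[0,0,0]], gripper=[0,0,0,0,0,0,0,0,0,0,0,0,0,0,0,0,0])

```text
time: 3.87
tool_pos: [0.5742, 0.1997, 0.0266]
tcp_rot: [-3.134, -0.215, -0.004]
wrist_force: [-0.1, -0.3, 0.8]
width: 0.001
grip_force: 0.0
```

Run:
```python
from h import *
p=np.load("p.npy");go(p,[-72,0,25])
```

```text
t 3.8667 yaw err -0.0033 tilt [ 2.7e-03  6.0e-04 -1.0e+00] here(mm frame) [-92.9  -1.2] 0.0266 F [-0.09709113  0.25898516 -0.85      ]
delta aligned tool [ 0.0209 -0.0012  0.0016]
```

>>> jog_arm(turn=[[0,0,0],[0,0,0],[0,0,0],[0,0,0],[0,0,0]], delta_pos=[[0.005,0,0],[0.005,0,0],[0.004,0,0],[0.004,0,0],[0,0,0]], gripper=[0,0,0,0,0])

```text
time: 4.28
tool_pos: [0.5893, 0.2015, 0.026]
tcp_rot: [3.134, 0.215, -0.003]
wrist_force: [-3.0, -0.5, 2.1]
width: 0.001
grip_force: 1.4
```

Run:
```python
from h import *
p=np.load("p.npy");go(p,[-72,0,25])
im=vision.read_camera("top")[108:238,95:215];im2=vision.read_camera("wrist")
a=cv2.resize(im,(500,542),interpolation=cv2.INTER_CUBIC);b=cv2.resize(im2[0:384,156:356],(282,542))
cv2.imwrite("pics/w2.png",np.hstack([a,b])[:,:,::-1])
```

```text
t 4.2833 yaw err -0.0032 tilt [-1.6e-03 -5.0e-04 -1.0e+00] here(mm frame) [-77.7  -1.5] 0.026 F [-3.04892666  0.06516309 -2.12      ]
delta aligned tool [ 0.0057 -0.0015  0.001 ]
```

View pics/w2.png

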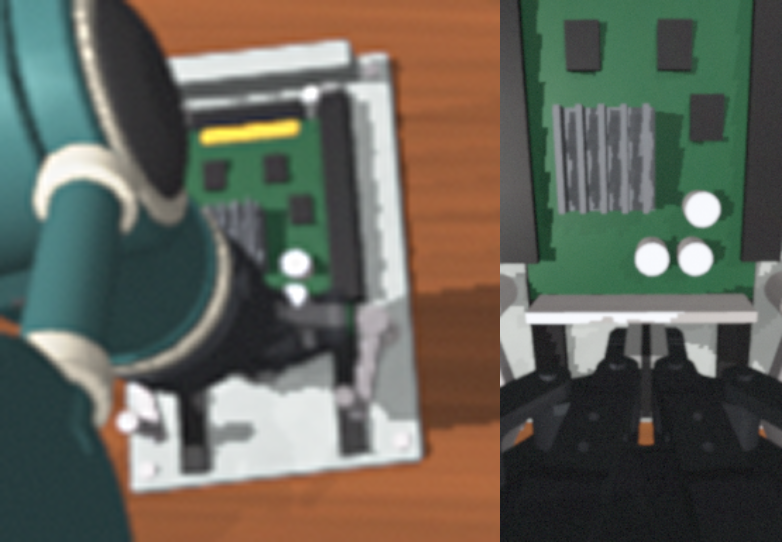

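The card is well inside, square against the fingers, with its gold edge at the connector. The contacts push back at 3 N, so I'll continue gently until the stop.

>>> jog_arm(turn=[[0,0,0],[0,0,0],[0,0,0],[0,0,0],[0,0,0]], delta_pos=[[0.002,0,0],[0.002,0,0],[0.002,0,0],[0,0,0],[0,0,0]], gripper=[0,0,0,0,0])

```text
time: 4.8
tool_pos: [0.5942, 0.2022, 0.026]
tcp_rot: [3.134, 0.215, -0.004]
wrist_force: [-5.8, -1.1, 3.0]
width: 0.003
grip_force: 2.8
```

>>> jog_arm(turn=[[0,0,0],[0,0,0],[0,0,0],[0,0,0]], delta_pos=[[0.002,0,0],[0.002,0,0],[0,0,0],[0,0,0]], gripper=[0,0,0,0])

```text
time: 5.13
tool_pos: [0.5967, 0.2025, 0.0259]
tcp_rot: [3.133, 0.215, -0.009]
wrist_force: [-9.1, -2.7, 6.2]
width: -0.004
grip_force: 4.7
```

Run:
```python
from h import *
p=np.load("p.npy");go(p,[-72,0,25])
```

```text
t 5.1333 yaw err -0.0031 tilt [-0.0057 -0.0014 -1.    ] here(mm frame) [-70.3  -1.5] 0.0259 F [-9.4188422   1.40940118 -6.17      ]
delta aligned tool [-0.0017 -0.0015  0.0009]
```

The stop is reached at about 9 N. Now I'll retreat, rise and turn for the left lever.

>>> jog_arm(turn=[[0,0,0],[0,0,0],[0,0,0],[0,0,0],[0,0,0],[0,0,0],[0,0,0],[0,0,0.11],[0,0,0.11],[0,0,0.11],[0,0,0.11],[0,0,0.11],[0,0,0.11],[0,0,0.11],[0,0,0.11],[0,0,0.11],[0,0,0.11],[0,0,0.11],[0,0,0.12],[0,0,0]], delta_pos=[[-0.004,0,0],[-0.008,0,0],[-0.016,0,0],[-0.02,0,0],[0,0,-0.03],[0,0,-0.035],[0,0,-0.035],[0,0,0],[0,0,0],[0,0,0],[0,0,0],[0,0,0],[0,0,0],[0,0,0],[0,0,0],[0,0,0],[0,0,0],[0,0,0],[0,0,0],[0,0,0]], gripper=[0,0,0,0,0,0,0,0,0,0,0,0,0,0,0,0,0,0,0,0])

```text
time: 6.8
tool_pos: [0.5627, 0.1042, 0.1116]
tcp_rot: [-2.592, 1.503, 0.145]
wrist_force: [-0.7, -0.1, -0.3]
width: 0.0
grip_force: 0.0
```

```bash
cat >> h.py <<'E'
def lev(p,side,th,gap,z):
    s,R,e=tool(p);piv=np.array([-66.5,62*side]);rad=np.array([-np.cos(th),-side*np.sin(th)]);t=np.array([np.sin(th),-side*np.cos(th)])
    q=piv+45*rad-gap*t;d=R.T@(w(p,[*q,z])[0]-s["tool_pos"])
    print("t",s["time"],"need yaw(tool z)",(e+side*(np.pi/2-th)).round(4),"here",inv(p,s["tool_pos"]).round(1),"target",q.round(1),"delta tool",d.round(4),"Ftool",(R.T@s["wrist_force"]).round(1))
E
python3 - <<'E'
from h import *
p=np.load("p.npy");lev(p,1,.24,28,55)
im=vision.read_camera("top")[108:238,95:215]
cv2.imwrite("pics/t3.png",cv2.resize(im,None,fx=4.6,fy=4.6,interpolation=cv2.INTER_CUBIC)[:,:,::-1])
E
```

```text
t 6.8 need yaw(tool z) 0.1453 here [-117.6  -94.2] target [-116.9   78.5] delta tool [-0.1492 -0.0594  0.0853] Ftool [-0.2  0.7  0.3]
```

Run:
```python
from h import *
p=np.load("p.npy");s,R,e=tool(p);print(s["q"].round(3),R.round(3),s["tool_pos"],s["joint_vel"].round(2))
```

```text
[0.038 0.175 1.954 0.201 1.027 2.552] [[ 0.498 -0.867 -0.013]
 [-0.853 -0.493  0.171]
 [-0.154 -0.074 -0.985]] [0.56278098 0.10581179 0.11211235] [ 0.05 -0.   -0.02  0.01  0.01 -0.  ]
```

View pics/t3.png

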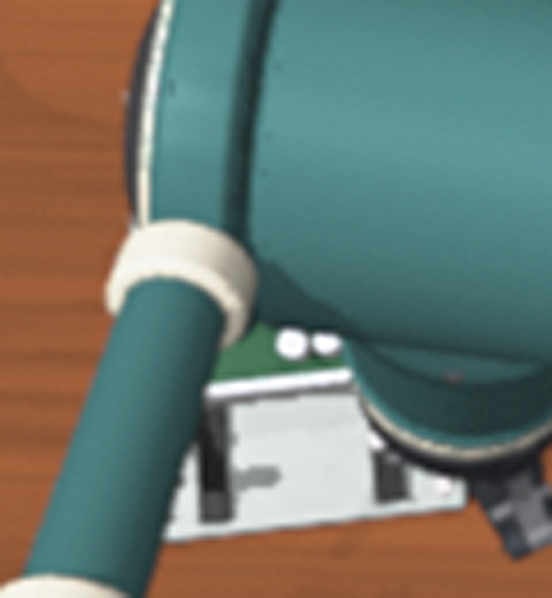

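The q6 limit (2.55) stopped that turn and tilted the tool, with nothing touched; the plate's front edge near (275,380) shows the card is in. I'll straighten up, then push the left lever with the tool's opposite (-x) face, which keeps q6 near 0.

Run:
```python
from h import *
p=np.load("p.npy");s,R,e=tool(p)
def Rt(y): return np.array([[np.cos(y),np.sin(y),0],[np.sin(y),-np.cos(y),0],[0,0,-1]])
for y in (-.6,-1.0): print(y,Ro.from_matrix(R.T@Rt(y)).as_rotvec().round(3))
print(R.T@np.array([0,0,.05]))
```

```text
-0.6 [-0.108  0.136 -0.447]
-1.0 [-0.078  0.153 -0.048]
[-0.00771425 -0.00371028 -0.04926179]
```

>>> jog_arm(turn=[[0,0,0],[0,0,0],[-0.022,0.027,-0.09],[-0.022,0.027,-0.09],[-0.022,0.027,-0.09],[-0.021,0.027,-0.09],[-0.021,0.027,-0.087],[0,0,0]], delta_pos=[[-0.004,-0.002,-0.025],[-0.004,-0.002,-0.025],[0,0,0],[0,0,0],[0,0,0],[0,0,0],[0,0,0],[0,0,0]], gripper=[0,0,0,0,0,0,0,0])

```text
time: 7.52
tool_pos: [0.563, 0.1067, 0.1632]
tcp_rot: [-3.0, 0.902, -0.0]
wrist_force: [-0.9, -0.3, -0.4]
width: -0.005
grip_force: 0.0
```

Run:
```python
from h import *
p=np.load("p.npy");s,R,e=tool(p);print(s["q"].round(3),R.round(3),s["tool_pos"],inv(p,s["tool_pos"]),e)
```

```text
[0.139 0.123 1.901 0.008 1.114 2.29 ] [[ 0.834 -0.551  0.003]
 [-0.551 -0.834  0.008]
 [-0.002 -0.008 -1.   ]] [0.56304193 0.10674122 0.16319163] [-116.9216355   -91.70764663] -0.7239692969395377
```

The right lever is nearer, so I'll do it first. I'll turn in place to suit it.

>>> jog_arm(turn=[[0,0,-0.112],[0,0,-0.112],[0,0,-0.112],[0,0,-0.112],[0,0,-0.112],[0,0,-0.112],[0,0,-0.112],[0,0,-0.112],[0,0,-0.112],[0,0,-0.112],[0,0,-0.112],[0,0,-0.112],[0,0,-0.112],[0,0,-0.112],[0,0,-0.112],[0,0,-0.112],[0,0,-0.112],[0,0,-0.112],[0,0,0]], delta_pos=[[0,0,0],[0,0,0],[0,0,0],[0,0,0],[0,0,0],[0,0,0],[0,0,0],[0,0,0],[0,0,0],[0,0,0],[0,0,0],[0,0,0],[0,0,0],[0,0,0],[0,0,0],[0,0,0],[0,0,0],[0,0,0],[0,0,0]], gripper=[0,0,0,0,0,0,0,0,0,0,0,0,0,0,0,0,0,0,0])

```text
time: 9.1
tool_pos: [0.563, 0.1052, 0.1627]
tcp_rot: [-2.37, -2.053, -0.011]
wrist_force: [-0.7, 0.8, -0.1]
width: -0.0
grip_force: 0.0
```

Run:
```python
from h import *
p=np.load("p.npy");lev(p,-1,.27,28,55);print(read_state()["q"].round(2))
```

```text
t 9.1 need yaw(tool z) -0.0128 here [-117.2  -93.3] target [-117.3  -77. ] delta tool [ 0.0146 -0.0047  0.1079] Ftool [ 0.7 -0.8  0.1]
[0.14 0.12 1.9  0.01 1.11 0.27]
```

>>> jog_arm(turn=[[0,0,-0.013],[0,0,0],[0,0,0],[0,0,0],[0,0,0],[0,0,0],[0,0,0],[0,0,0.07],[0,0,0.07],[0,0,0.07],[0,0,0.07],[0,0,0.07],[0,0,0.07],[0,0,0]], delta_pos=[[0,-0.0045,0.03],[0,0,0.036],[0,0,0.036],[0,0,0.006],[0.01,0,0],[0.01,0,0],[0.0065,0,0],[0.0032,-0.001,0],[0.0032,-0.001,0],[0.0032,-0.001,0],[0.0032,-0.001,0],[0.0032,-0.001,0],[0.0032,-0.001,0],[0,0,0]], gripper=[0,0,0,0,0,0,0,0,0,0,0,0,0,0])

```text
time: 10.27
tool_pos: [0.5635, 0.1535, 0.0573]
tcp_rot: [-2.738, -1.528, -0.012]
wrist_force: [-0.3, -1.5, 0.9]
width: -0.0
grip_force: 0.5
```

Run:
```python
from h import *
p=np.load("p.npy");lev(p,-1,.69,16,55)
```

```text
t 10.2667 need yaw(tool z) -0.0026 here [-110.   -45.5] target [-111.4  -45.7] delta tool [-0.0011 -0.0009  0.0023] Ftool [-1.4  0.6 -0.9]
```

>>> jog_arm(turn=[[0,0,0.07],[0,0,0.07],[0,0,0.07],[0,0,0.07],[0,0,0.07],[0,0,0.07],[0,0,0.07],[0,0,0.07],[0,0,0.07],[0,0,0.07],[0,0,0]], delta_pos=[[0.0032,-0.001,0],[0.0032,-0.001,0],[0.0032,-0.001,0],[0.0032,-0.001,0],[0.0032,-0.001,0],[0.0032,-0.001,0],[0.0032,-0.001,0],[0.0032,-0.001,0],[0.0032,-0.001,0],[0.0032,-0.001,0],[0,0,0]], gripper=[0,0,0,0,0,0,0,0,0,0,0])

```text
time: 11.18
tool_pos: [0.5795, 0.1815, 0.057]
tcp_rot: [-3.092, -0.498, -0.003]
wrist_force: [-3.8, 1.0, 1.8]
width: -0.001
grip_force: 1.8
```

Run:
```python
from h import *
p=np.load("p.npy");lev(p,-1,1.57,16,55)
im=vision.read_camera("top")[108:238,95:215];im2=vision.read_camera("wrist")
a=cv2.resize(im,(500,542),interpolation=cv2.INTER_CUBIC);b=cv2.resize(im2[0:384,156:356],(282,542))
cv2.imwrite("pics/w4.png",np.hstack([a,b])[:,:,::-1])
```

```text
t 11.1833 need yaw(tool z) 0.1785 here [-90.2 -20. ] target [-82.5 -17. ] delta tool [ 0.008  -0.0015  0.002 ] Ftool [-3.3 -2.1 -1.8]
```

View pics/w4.png

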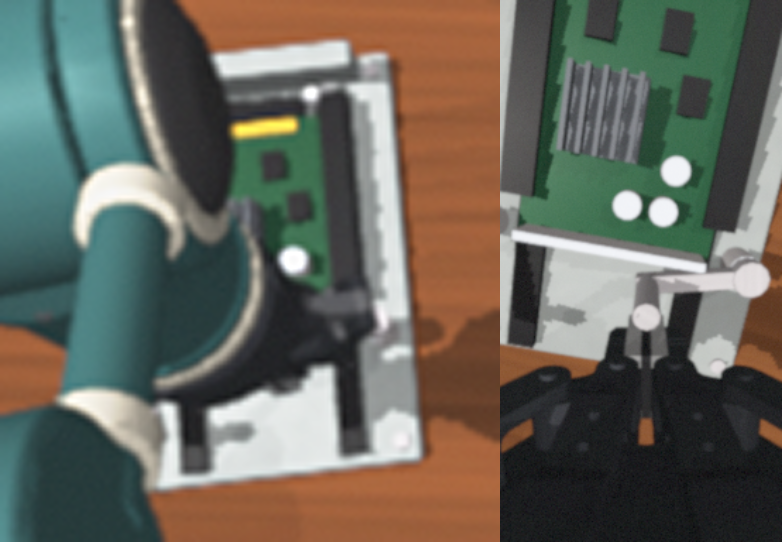

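Wrist view: the right post is on the finger centre at about (647,317), and its bar at (700,282) has reached the plate. A few more steps.

>>> jog_arm(turn=[[0,0,0.06],[0,0,0.06],[0,0,0.06],[0,0,0],[0,0,0]], delta_pos=[[0.0032,-0.0007,0],[0.0032,-0.0005,0],[0.0032,-0.0003,0],[0.0015,0,0],[0,0,0]], gripper=[0,0,0,0,0])

```text
time: 11.7
tool_pos: [0.5892, 0.1852, 0.0557]
tcp_rot: [-3.124, -0.221, 0.0]
wrist_force: [-3.8, 2.0, 1.1]
width: -0.002
grip_force: 2.1
```

>>> jog_arm(turn=[[0,0,0],[0,0,0],[0,0,0]], delta_pos=[[0.0015,0,0],[0.001,0,0],[0,0,0]], gripper=[0,0,0])

```text
time: 11.95
tool_pos: [0.5902, 0.1854, 0.0556]
tcp_rot: [-3.124, -0.222, 0.005]
wrist_force: [-9.0, 1.9, 5.1]
width: -0.001
grip_force: 4.1
```

Run:
```python
from h import *
p=np.load("p.npy");lev(p,-1,1.57,16,55)
```

```text
t 11.95 need yaw(tool z) 0.0009 here [-79.  -17.6] target [-82.5 -17. ] delta tool [-0.0035 -0.0006  0.0006] Ftool [-8.7 -3.2 -5.1]
```

>>> jog_arm(turn=[[0,0,0],[0,0,0],[0,0,0]], delta_pos=[[0.0015,0,0],[0.0015,0,0],[0,0,0]], gripper=[0,0,0])

```text
time: 12.2
tool_pos: [0.5906, 0.1856, 0.0554]
tcp_rot: [-3.125, -0.222, 0.014]
wrist_force: [-16.0, 1.3, 10.8]
width: 0.001
grip_force: 7.8
```

End stop confirmed (16 N). Moving over to the left lever.

>>> jog_arm(turn=[[0,0,0],[0,0,0],[0,0,0],[0,0,0],[0,0,0],[0,0,0],[0,0,0],[0,0,0],[0,0,-0.113],[0,0,-0.113],[0,0,-0.113],[0,0,-0.113],[0,0,-0.113],[0,0,-0.113],[0,0,-0.113],[0,0,-0.113],[0,0,-0.113],[0,0,-0.113],[0,0,-0.113],[0,0,-0.113]], delta_pos=[[-0.006,0,0],[-0.012,0,0],[-0.022,0,0],[0,0,-0.03],[0,0,-0.035],[0,0,-0.035],[0,-0.036,0],[0,-0.036,0],[0,0,0],[0,0,0],[0,0,0],[0,0,0],[0,0,0],[0,0,0],[0,0,0],[0,0,0],[0,0,0],[0,0,0],[0,0,0],[0,0,0]], gripper=[0,0,0,0,0,0,0,0,0,0,0,0,0,0,0,0,0,0,0,0])

```text
time: 13.87
tool_pos: [0.5469, 0.2503, 0.1568]
tcp_rot: [-2.292, -2.142, -0.014]
wrist_force: [-0.3, 0.8, 0.0]
width: 0.0
grip_force: 0.0
```

>>> jog_arm(turn=[[0,0,-0.113],[0,0,-0.113],[0,0,-0.113],[0,0,-0.113],[0,0,0],[0,0,0]], delta_pos=[[0,0,0],[0,0,0],[0,0,0],[0,0,0],[0,0,0],[0,0,0]], gripper=[0,0,0,0,0,0])

```text
time: 14.37
tool_pos: [0.5464, 0.2501, 0.1565]
tcp_rot: [-1.767, -2.594, -0.014]
wrist_force: [0.6, 0.3, -0.2]
width: 0.001
grip_force: 0.0
```

Run:
```python
from h import *
p=np.load("p.npy");p[:2]+=.0025*np.array([np.cos(p[2]),np.sin(p[2])]);np.save("p2.npy",p);lev(p,1,.24,30,55);print(read_state()["q"].round(2))
```

```text
t 14.3667 need yaw(tool z) 3.1363 here [-115.9   52.6] target [-117.3   80.4] delta tool [0.0266 0.0044 0.1017] Ftool [0.1 0.7 0.2]
[0.38 0.18 1.85 0.01 1.11 0.  ]
```

>>> jog_arm(turn=[[0,0,0],[0,0,0],[0,0,0],[0,0,0],[0,0,0],[0,0,0],[0,0,-0.07],[0,0,-0.07],[0,0,-0.07],[0,0,-0.07],[0,0,-0.07],[0,0,-0.07],[0,0,0]], delta_pos=[[0.032,0.0044,0],[0,0,0.033],[0,0,0.035],[0,0,0.033],[-0.01,0,0],[-0.009,0,0],[-0.0032,-0.001,0],[-0.0032,-0.001,0],[-0.0032,-0.001,0],[-0.0032,-0.001,0],[-0.0032,-0.001,0],[-0.0032,-0.001,0],[0,0,0]], gripper=[0,0,0,0,0,0,0,0,0,0,0,0,0])

```text
time: 15.45
tool_pos: [0.5517, 0.2448, 0.0574]
tcp_rot: [-1.187, -2.908, -0.017]
wrist_force: [-0.8, -0.0, -1.4]
width: 0.001
grip_force: 0.6
```

Run:
```python
from h import *
p=np.load("p2.npy");lev(p,1,.66,16,55)
```

```text
t 15.45 need yaw(tool z) 3.1376 here [-111.4   46.6] target [-111.9   47. ] delta tool [ 0.0007 -0.0001  0.0024] Ftool [ 0.6 -0.6  1.4]
```

>>> jog_arm(turn=[[0,0,-0.07],[0,0,-0.07],[0,0,-0.07],[0,0,-0.07],[0,0,-0.07],[0,0,-0.07],[0,0,-0.07],[0,0,-0.07],[0,0,-0.07],[0,0,-0.07],[0,0,-0.07],[0,0,0]], delta_pos=[[-0.0032,-0.001,0],[-0.0032,-0.001,0],[-0.0032,-0.001,0],[-0.0032,-0.001,0],[-0.0032,-0.001,0],[-0.0032,-0.001,0],[-0.0032,-0.001,0],[-0.0032,-0.001,0],[-0.0032,-0.001,0],[-0.0032,-0.001,0],[-0.0032,-0.001,0],[0,0,0]], gripper=[0,0,0,0,0,0,0,0,0,0,0,0])

```text
time: 16.45
tool_pos: [0.5786, 0.2212, 0.057]
tcp_rot: [0.009, 3.138, 0.015]
wrist_force: [-0.8, -0.2, 1.3]
width: 0.002
grip_force: 0.4
```

Run:
```python
from h import *
p=np.load("p2.npy");lev(p,1,1.57,16,55)
```

```text
t 16.45 need yaw(tool z) 2.9966 here [-88.   19.4] target [-82.5  17. ] delta tool [-0.0058 -0.0016  0.002 ] Ftool [ 0.8 -0.2 -1.3]
```

>>> jog_arm(turn=[[0,0,-0.07],[0,0,-0.07],[0,0,0],[0,0,0]], delta_pos=[[-0.0032,-0.0008,0],[-0.0032,-0.0005,0],[-0.001,0,0],[0,0,0]], gripper=[0,0,0,0])

```text
time: 16.78
tool_pos: [0.5846, 0.2198, 0.0557]
tcp_rot: [-0.206, 3.133, 0.013]
wrist_force: [-3.4, -0.8, 2.2]
width: 0.004
grip_force: 1.5
```

>>> jog_arm(turn=[[0,0,0],[0,0,0],[0,0,0]], delta_pos=[[-0.0015,0,0],[-0.0015,0,0],[0,0,0]], gripper=[0,0,0])

```text
time: 17.03
tool_pos: [0.5852, 0.22, 0.0547]
tcp_rot: [0.208, -3.131, -0.012]
wrist_force: [-7.6, -1.3, 5.8]
width: 0.001
grip_force: 4.2
```

Run:
```python
from h import *
p=np.load("p2.npy");lev(p,1,1.57,16,55)
```

```text
t 17.0333 need yaw(tool z) 3.1349 here [-81.7  17.4] target [-82.5  17. ] delta tool [ 0.0008 -0.0004 -0.0003] Ftool [ 7.7 -0.3 -5.8]
```

>>> jog_arm(turn=[[0,0,0],[0,0,0],[0,0,0],[0,0,0]], delta_pos=[[-0.0015,0,0],[-0.0015,0,0],[-0.001,0,0],[0,0,0]], gripper=[0,0,0,0])

```text
time: 17.37
tool_pos: [0.5855, 0.22, 0.0545]
tcp_rot: [0.208, -3.124, -0.01]
wrist_force: [-17.8, -2.9, 14.7]
width: 0.003
grip_force: 9.2
```

>>> jog_arm(turn=[[0,0,0],[0,0,0],[0,0,0],[0,0,0],[0,0,0],[0,0,0],[0,0,0],[0,0,0],[0,0,0],[0,0,0],[0,0,0],[0,0,0],[0,0,0]], delta_pos=[[0.006,0,0],[0.012,0,0],[0.022,0,0],[0,0,-0.035],[0,0,-0.035],[0,0,-0.035],[0,0,-0.035],[0,-0.036,0],[0,-0.036,0],[0,-0.036,0],[0,-0.036,0],[0,-0.036,0],[0,0,0]], gripper=[0,0,0,0,0,0,0,0,0,0,0,0,0])

```text
time: 18.45
tool_pos: [0.5774, 0.0303, 0.1936]
tcp_rot: [-0.201, 3.131, 0.007]
wrist_force: [0.4, 1.1, -0.7]
width: 0.002
grip_force: 0.0
```

Run:
```python
from h import *
p=np.load("p2.npy");lev(p,1,1.57,16,55)
im=vision.read_camera("top");np.save("t5.npy",im);a=cv2.resize(im[108:238,95:215],(500,542),interpolation=cv2.INTER_CUBIC)
b=cv2.resize(vision.read_camera("side")[130:230,180:330],(300,200))
b=np.vstack([b,np.zeros((342,300,3),np.uint8)])
cv2.imwrite("pics/w5.png",np.hstack([a,b])[:,:,::-1])
# predicted crop px of posts & pivots
P=w(p,[[-66.5,17,76],[-66.5,-17,76],[-62,42,38],[-62,-42,38]])
print((proj(P)-[95,108])*4.17)
```

```text
t 18.45 need yaw(tool z) 3.1309 here [-115.9 -169.4] target [-82.5  17. ] delta tool [-0.0306  0.1862  0.1396] Ftool [-0.5  1.1  0.7]
[[194.94910287 318.54381817]
 [265.59827947 310.99207861]
 [168.69169662 330.81903301]
 [334.46198695 313.06766219]]
```

View pics/w5.png

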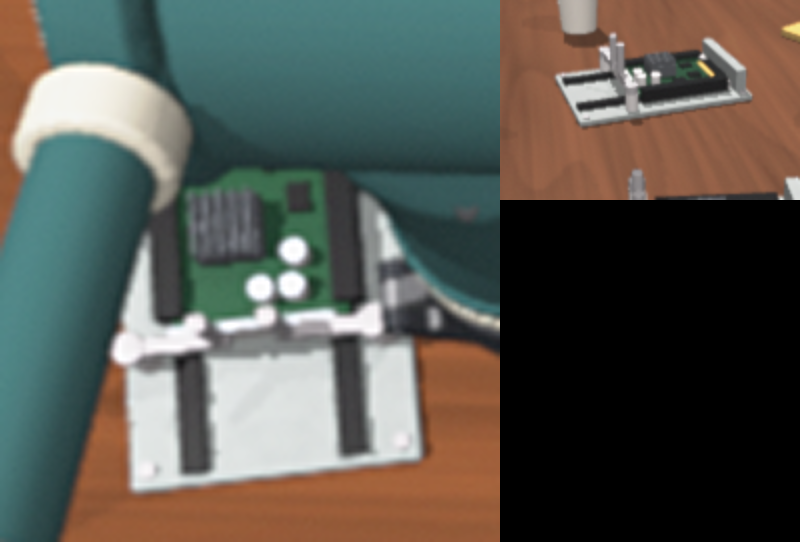

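The top view shows both levers lying in line across the front plate, with posts at (195,321) and (265,315), within 4 px of the predicted closed positions. The card is in, and the tool is clear at z 0.19.

```bash
python3 -c "
from workcell import ticket;print(ticket.finish_job())"
```

```text
the job is handed in; nothing more can be done
None
```

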